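Tip the drained tube block over onto the chill slab

ROBOT

A 7-joint arm with a two-finger parallel gripper is mounted at the origin on the work surface. World frame = base frame: x ahead of the robot, y to its left, z up, the work surface at z = 0. Lengths are in m, angles in rad, forces in N, time in s.
With the tool pointing down it reaches from about 0.425 to 0.875 m from the base axis. Payload 4.7 kg.
Tool frame: the origin (TCP) lies midway between the tips of the shut fingers; the grasp point (between the pads) lies 19 mm behind it; z points along the fingers, y is the direction in which the jaws open and shut (so a half turn about z gives the same grasp; the last joint's range is limited). The gripper opens to 87 mm and grips with 3 to 60 N. Pads are 19 mm wide; open, the fingers measure 117 mm over their backs; the gripper's body (75 mm by 190 mm) begins 51 mm behind the grasp point.
Start: joints at [-1.186, 0.321, -0.07, 1.45, 0.023, 1.371, -0.057], TCP at [0.236, 0.606, 0.202] pointing down, gripper open.
Joint ranges: [-2.86, 2.86], [-0.3, 2.09], [-1.38, 1.24], [0.06, 2.45], [-1.56, 4.7], [0.09, 2.05], [-2.69, 2.69]. Speed limits (rad/s): [2.57, 2.57, 3.14, 3.14, 3.14, 3.14, 3.14].

INTERFACE

Orientations are given as a unit quaternion [x, y, z, w].
In Python, from cell import robot gives the robot as it stands.
- The arm moves only by the shell command python3 -m creep 'ROWS' [OPENING]. ROWS is JSON, a list of rows, each an object with "xyz": the shift along the tool's x, y, z scaled (see below), a list of three; "delta_rot": the turn, a rotation vector about the tool's x, y, z scaled (see below), a list of three. In form: [{"xyz": [dx, dy, dz], "delta_rot": [wx, wy, wz]}, ...]. A call has 1 to 12 rows; each row is the pose to reach, as a shift and turn from the pose measured when the call began, along the tool's axes at that moment; what a row does not reach only later rows make up. The controller multiplies each number of a shift by 0.3 m and each number of a turn by 120 degrees. A row lasts 1/12 s, in which the tool goes at most 41.7 mm and 7.16 degrees, less where a joint would pass 70% of its speed; a pose out of reach is approached as far as the arm can. A call with a number of a shift or a turn outside -1 to 1 is refused whole. A call with a gripper value outside its range is refused whole. OPENING is the finger opening in mm, from 0 to 87, set as the call begins (- or left out, the last holds). The fingers move at their own pace and stop on an object; the grip force is fixed at half the most. Time passes only in rows, so rows that repeat a pose let the fingers close. It gives the time, the measured TCP pose, the force and the opening at its end, in the units of the state.
- robot.observe(): the state, without advancing time (a new reading comes with each control period).
- robot.get_image(name): name is "scene" or "top" or "wrist"; returns (picture, depth): 480x640x3 uint8, red, green, blue; 480x640 float32, m along the optical axis (not along the pixel's ray), 0 where there is no reading.
- robot.get_calibration(name): a dict with "fx", "fy", "cx", "cy" (pixels), "xyz" and "attitude" of the camera in the world. Camera axes: x right, y up, looking along -z (the intrinsics and any distortion apply to the point x, -y, -z); pixel columns grow to the right and rows downward; lengths in m; the calibration is good to about 2 mm. The wrist camera is an equidistant fisheye: a pixel r from the principal point sees the ray r / f radians off the axis. A picture is of the moment at which its call begins: read the wrist's pose just before it. get_calibration takes no time and is no camera call; for the wrist camera it gives the pose at the moment of the call.
- robot.sign_off(): hands the job in, once; it reports no verdict.
The state is a dict: "t": time; "qpos": joint angles; "joint_vel": joint speeds; "tau": joint torques, N m; "position": TCP position; "tool_rot": TCP orientation; "wrist_force": force on the tool from outside, world axes, zero at the start; "moment": the same for the moment, N m; "opening": finger opening in m.
Only numpy, scipy, OpenCV 4.12 (cv2) and the standard library are available. Lean on these libraries where they do the work, as an engineer would, in place of code of your own. Each camera call takes 0.05 s, during which the arm holds its last target.

TASK

The aluminium tube block lies upside down on the bench, wells downward, left to drain in front of the steel chill slab. Using the fingertips to push, move it against the near edge of the slab, tip it up on end there and on over, so that it comes to rest right way up, flat on the slab with its wells facing up. Never pick the block up or carry it, and leave the other things on the bench and the slab where they are.

Things in the scene. Friction and masses are not known exactly. Their poses are not given: they have to be found in the camera images.
- block: Aluminium tube block, 0.21-0.35 kg, loose: flange plate 86 x 128 x 5 mm (x, y, z) and, centred on it, a body 68 x 110 x 14 mm with 4 x 6 dark round wells in its free face. Starts upside down, wells on the bench, plain flange on top. Origin: centre of the wells face; z runs from wells face to flange (up at the start, down when done). At the start +x points at the slab, within 18 degrees of square.
- block_near_edge (a point): Middle of the long flange edge nearest the robot, at the flange's underside (14 mm above the bench, flange 5 mm thick, overhanging the body by 9 mm all round). Two fingertips side by side, their ends about 10 mm below this edge, press it towards the slab at 5 to 15 N and, still pressing, follow an arc up and over: friction carries the edge up while the far side stays at the slab.
- block_center (a point): Centre of the tube block, half-way up its 19 mm thickness: 9.5 mm above the bench at the start, 18.5 mm when it lies right way up on the slab. Same axes as the block.
- slab: The chill slab, a bare steel plate fixed on the bench, 130 x 360 x 9 mm (x, y, z), top 9 mm above the bench. Origin: centre of its underside, on the bench. Its near edge (towards the robot, the wall to push against) is the face at its own x = -65 mm, running along its y.
- reagent: Bystander: amber glass bottle with white cap, 60 mm across, 130 mm tall, standing on the bench left of the slab. Origin: centre of its underside.
- beaker: Bystander: open glass beaker, 68 mm across, 90 mm tall, standing on the bench to the right of the work. Origin: centre of its underside.
- jar: Bystander: small glass jar, 40 mm across, 45 mm tall, on the left end of the slab. Origin: centre of its underside.
- weight: Bystander: steel 100 g balance weight with a knob, 26 mm across, 40 mm tall, on the right end of the slab. Origin: centre of its underside.
- marker: Bystander: grey marker pen, 14 mm thick, 120 mm long along its x, lying on the bench to the right. Origin: middle of its length, on its underside.
- rack: Bystander: white tube rack with capped tubes, 70 x 160 mm, 92 mm tall, on the bench left of the block. Origin: centre of its underside.
There are look-alikes about, which are no part of the job. Several things have the shape of the block; the one meant has the colours described above.

How it is judged:
On the way, in this order (a step that is already met when the one before it is completed fails the run):
1. the block, still lying flat and wells down, is pushed against the near edge of the slab (contact force between block and slab above 0.3 N and angle between block's own z axis and vertical below 0.3 rad and x of block_center in the frame of slab below -0.09 m), for 0.04 s.
2. the block is tipped up on end at that edge (angle between block's own z axis and vertical between 1.1 and 2 rad and x of block_center in the frame of slab between -0.105 and -0.02 m and height (world z) of block_center below 0.075 m), for 0.04 s.
At the end, for the whole second after the job is handed in: The block lies still, right way up (wells up, within 0.1 rad of level), carried flat by the slab: its centre 16 to 21 mm above the bench and within the slab's outline. The bystanders stand within 25 mm of where they were (angle between block's own z axis and vertical above 3.04 rad and height (world z) of block_center between 0.016 and 0.021 m and x of block_center in the frame of slab between -0.065 and 0.065 m and y of block_center in the frame of slab between -0.18 and 0.18 m and contact force between block and slab above 0.3 N and linear speed of block below 0.01 m/s and angular speed of block below 0.1 rad/s); the robot touches nothing.
It fails at once if the block is lifted or carried instead of tipped (height (world z) of block_center above 0.08 m or ((angle between block's own z axis and vertical below 0.4 rad or angle between block's own z axis and vertical above 2.74 rad) and height (world z) of block_center above 0.045 m)).
It fails at once if a bystander is moved more than 25 mm (distance of any of reagent, beaker, jar, weight, marker, rack from where it was at the start of the episode above 0.025 m).
It fails at once if a bystander is knocked over (angle between any of reagent, beaker, jar, weight, rack's own z axis and vertical above 0.5 rad).
It also fails if it takes over 48 s, if anything falls off the work surface, if the arm or the gripper's body presses on something with over 40 N, if the wrist force passes 120 N, or if a joint passes its speed limit or range.

## Working session

There is one attempt and no reset: what is moved stays moved. The work goes in short steps, Python scripts to look and compute and a shell command to move; the robot and the scene stay as the last step left them, time stands still between calls to the robot, and variables do not carry over. Pictures are saved under pics/ and viewed, and the job is handed in when it is done.

```bash
ls; mkdir -p pics; python3 - <<'E'
from cell import robot
import cv2
s=robot.observe(); print(s)
for n in ("scene","top"):
    print(n,robot.get_calibration(n))
    im,d=robot.get_image(n); cv2.imwrite(f"pics/{n}0.png",im[:,:,::-1])
    import numpy as np; np.savez(f"{n}0.npz",im=im,d=d)
E
```

```text
pics
{'t': 0.0, 'qpos': array([-1.18592743,  0.32180856, -0.07006216,  1.45166433,  0.022577  ,
        1.37077915, -0.05689889]), 'joint_vel': array([ 1.13095469e-03,  7.26803972e-05, -4.03657395e-04,  1.53350980e-03,
        5.37323956e-04,  9.37679524e-04, -3.57224036e-04]), 'tau': array([-7.60939620e-04, -4.91272616e+01, -4.04452616e-01, -3.12529743e+01,
       -6.39847596e-02,  4.35101381e-02,  1.48189333e-04]), 'position': array([0.23535828, 0.6052686 , 0.20057609]), 'tool_rot': array([ 1.84321663e-01,  9.82865529e-01, -9.27144872e-04, -1.32271775e-04]), 'wrist_force': array([ 0.35077357, -0.44790096, -0.71512381]), 'moment': array([-0.00933763,  0.01109552, -0.01562266]), 'opening': 0.08692441436214479}
scene {'fx': 460.97206864102236, 'fy': 460.97206864102236, 'cx': 323.042839147569, 'cy': 235.94513807798322, 'xyz': array([1.13183727, 0.50705219, 0.80299542]), 'attitude': array([0.15263469, 0.34319971, 0.85568369, 0.35598038])}
top {'fx': 485.057695737105, 'fy': 485.057695737105, 'cx': 319.5756932957811, 'cy': 240.97430262858492, 'xyz': array([ 0.4837403 , -0.01192616,  1.110364  ]), 'attitude': array([ 0.04752746, -0.03264727, -0.70149949,  0.71033356])}
```

View pics/scene0.png

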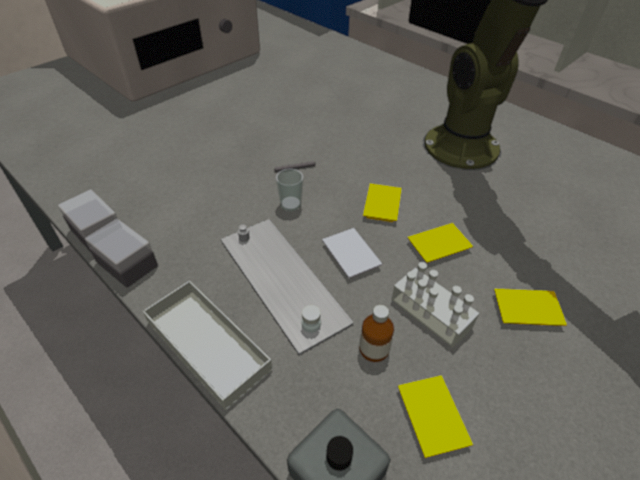

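View pics/top0.png

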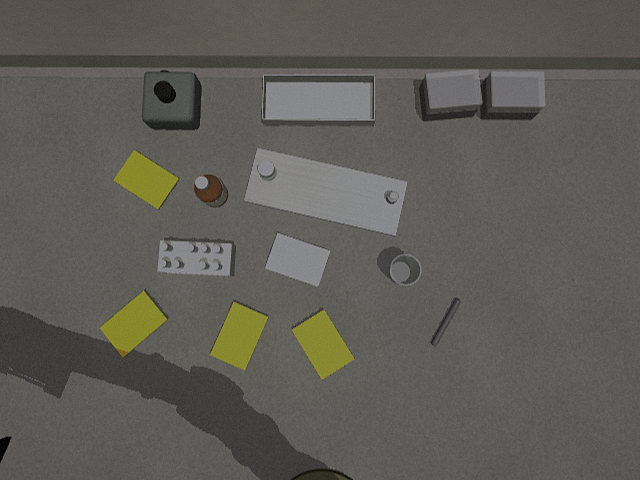

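The plain aluminium block is at top (298,259) and scene (351,252). The look-alikes are the five yellow plates at top (146,180), (134,323), (239,335) and (323,344), with the fifth visible in the scene view. Only the grey one fits, being aluminium-coloured and in front of the slab. I'll confirm this in a crop and measure.

```bash
cat > h.py <<'E'
import numpy as np,cv2
from scipy.spatial.transform import Rotation as R
def ray(cal,u,v):
    d=np.array([(u-cal['cx'])/cal['fx'],-(v-cal['cy'])/cal['fy'],-1.0])
    return np.array(cal['xyz']),R.from_quat(cal['attitude']).apply(d)
def onplane(cal,u,v,z):
    o,d=ray(cal,u,v); return o+d*(z-o[2])/d[2]
def proj(cal,p):
    q=R.from_quat(cal['attitude']).inv().apply(np.array(p)-cal['xyz']); return cal['cx']+cal['fx']*q[0]/-q[2], cal['cy']-cal['fy']*q[1]/-q[2]
E
python3 - <<'E'
from h import *
from cell import robot
c=robot.get_calibration("top")
z=np.load("top0.npz"); im=z['im'];d=z['d']
cv2.imwrite("pics/crop0.png",cv2.resize(im[140:300,230:430,::-1],None,fx=4,fy=3.75,interpolation=cv2.INTER_CUBIC)[:600])
g=im.min(2).astype(np.uint8)
for nm,(u,v),h in (("block",(298,259),.019),("slab",(325,190),.009)):
    for th in (120,):
        print(nm,im[v,u],im[v+40 if nm=='block' else v-50,u])
        lo=int(im[v,u].min())
        m=(g>(lo+int(im[285,270].min()))/2).astype(np.uint8)
        m=cv2.morphologyEx(m,cv2.MORPH_OPEN,np.ones((3,3)))
        n,l=cv2.connectedComponents(m); mm=(l==l[v,u]).astype(np.uint8)
        cs,_=cv2.findContours(mm,cv2.RETR_EXTERNAL,cv2.CHAIN_APPROX_NONE)
        cn=max(cs,key=cv2.contourArea)
        P=np.array([onplane(c,a,b,h)[:2] for a,b in cn[:,0]]).astype(np.float32)
        r=cv2.minAreaRect(P); print(nm,lo,r,"area px",mm.sum()); print(cv2.boxPoints(r))
E
```

```text
block [135 135 137] [97 97 91]
block 135 ((0.56577068567276, 0.06178850680589676), (0.12749849259853363, 0.08591009676456451), 71.66620635986328) area px 2116
[[ 0.50494355  0.01478678]
 [ 0.58649284 -0.01223645]
 [ 0.6265978   0.10879023]
 [ 0.54504853  0.13581346]]
slab [136 138 136] [100  97  95]
slab 136 ((0.7269699573516846, 0.0006687194108963013), (0.3587678372859955, 0.129154235124588), 77.45927429199219) area px 8266
[[ 0.62498325 -0.1604136 ]
 [ 0.75105613 -0.18845731]
 [ 0.82895666  0.16175103]
 [ 0.7028838   0.18979475]]
```

View pics/crop0.png

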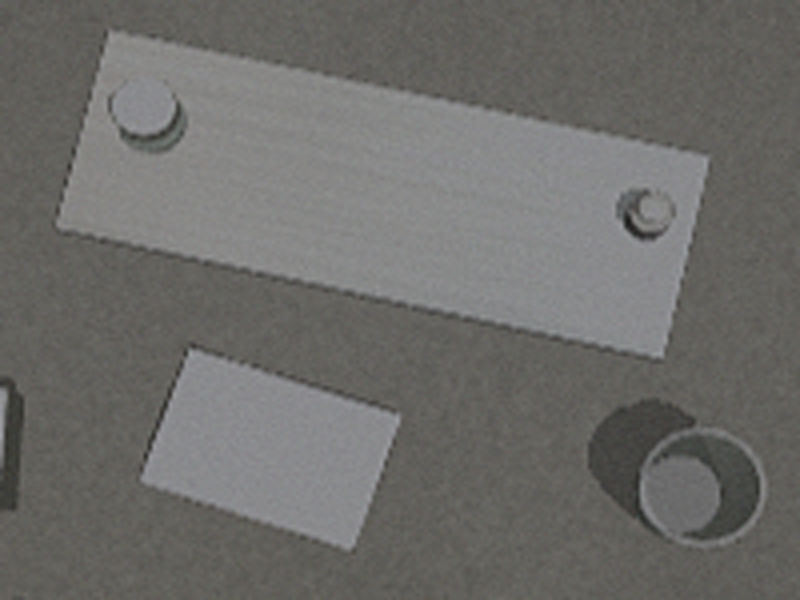

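The crop shows the plain grey flange plate at crop (270,448), in front of the slab. Nothing else is this colour, and its measured size of 86 x 127 mm matches the block. Next I'll locate the bystanders in the slab frame to check gripper clearance.

```bash
cat >> h.py <<'E'
SC=np.array([0.7270,0.0007]); A=np.radians(-12.54); SX=np.array([np.cos(A),np.sin(A)]); SY=np.array([-np.sin(A),np.cos(A)])
def toslab(p): q=np.array(p)[:2]-SC; return np.array([q@SX,q@SY])
def toworld(a,b): return SC+a*SX+b*SY
def tgt(st,sx,sy,z,yawdeg=-12.54,tilt=0):
    """rows units for going to pose: tool x=-slabx, tool y=slaby, z down; tilt: fingertips forward deg"""
    a=np.radians(yawdeg); ax=np.array([np.cos(a),np.sin(a),0]); ay=np.array([-np.sin(a),np.cos(a),0])
    G=R.from_matrix(np.column_stack([-ax,ay,[0,0,-1]]))*R.from_euler('y',-tilt,degrees=True)
    T=R.from_quat(st['tool_rot']); p=np.append(toworld(sx,sy),z)
    d=T.inv().apply(p-st['position'])/0.3; r=np.degrees((T.inv()*G).as_rotvec())/120
    print("xyz",d.round(3),"rot",r.round(3),"m",np.linalg.norm(d*0.3).round(3))
def show(st):
    T=R.from_quat(st['tool_rot']); F=st['wrist_force']
    print("t",round(st['t'],2),"slab",toslab(st['position']).round(4),"z",round(st['position'][2],4),"xax",T.apply([1,0,0]).round(3),"zax",T.apply([0,0,1]).round(3),"F slab",(F[:2]@SX).round(2),(F[:2]@SY).round(2),F[2].round(2),"op",round(st['opening'],3))
E
python3 - <<'E'
from h import *
from cell import robot
c=robot.get_calibration("top")
for n,u,v,z in (("block",298,259,.019),("jar",266,169,.045),("weight",393,196,.03),("beaker_rim",405,269,.09),("reagentcap",201,182,.13),("rackR",233,240,.05),("rackRn",231,275,.05),("marker",459,299,.01),("marker",434,343,.01)):
    p=onplane(c,u,v,z); print(n,p.round(3),toslab(p).round(3))
s=robot.observe(); show(s); tgt(s,-0.25,0.025,0.20)
E
```

```text
block [0.566 0.06  0.019] [-0.17   0.023]
jar [0.767 0.134 0.045] [0.01  0.139]
weight [ 0.711 -0.153  0.03 ] [ 0.018 -0.153]
beaker_rim [ 0.543 -0.17   0.09 ] [-0.143 -0.206]
reagentcap [0.716 0.257 0.13 ] [-0.067  0.248]
rackR [0.604 0.203 0.05 ] [-0.163  0.17 ]
rackRn [0.527 0.204 0.05 ] [-0.239  0.155]
marker [ 0.482 -0.302  0.01 ] [-0.174 -0.349]
marker [ 0.384 -0.245  0.01 ] [-0.282 -0.314]
t 0.1 slab [-0.6112  0.4834] z 0.2007 xax [-0.932  0.362 -0.   ] zax [-0.    -0.002 -1.   ] F slab -0.64 -0.47 -0.4 op 0.087
xyz [-1.421 -1.328  0.005] rot [-0.001  0.    -0.072] m 0.584
```

```bash
python3 -m creep '[{"xyz":[-0.1,-0.1,0],"delta_rot":[0,0,-0.03]},{"xyz":[-0.2,-0.2,0],"delta_rot":[0,0,-0.072]},{"xyz":[-0.3,-0.3,0],"delta_rot":[0,0,-0.072]},{"xyz":[-0.4,-0.4,0],"delta_rot":[0,0,-0.072]},{"xyz":[-0.5,-0.5,0],"delta_rot":[0,0,-0.072]},{"xyz":[-0.6,-0.6,0],"delta_rot":[0,0,-0.072]},{"xyz":[-0.7,-0.7,0],"delta_rot":[0,0,-0.072]},{"xyz":[-0.8,-0.8,0],"delta_rot":[0,0,-0.072]},{"xyz":[-0.9,-0.9,0],"delta_rot":[0,0,-0.072]},{"xyz":[-0.9,-0.9,0],"delta_rot":[0,0,-0.072]}]' 70
python3 - <<'E'
from h import *
from cell import robot
s=robot.observe(); show(s); tgt(s,-0.25,0.025,0.20);tgt(s,-0.25,0.025,0.05)
E
```

```text
t: 0.93
position: [0.3924, 0.2481, 0.2011]
tool_rot: [0.115, 0.993, -0.002, 0.0]
wrist_force: [-0.6, -0.3, 0.8]
opening: 0.0701
t 0.93 slab [-0.3803  0.1688] z 0.2011 xax [-0.974  0.228 -0.001] zax [ 0.    -0.004 -1.   ] F slab -0.5 -0.39 0.83 op 0.07
xyz [-0.44  -0.475  0.006] rot [-0.002  0.001 -0.005] m 0.194
xyz [-0.439 -0.473  0.506] rot [-0.002  0.001 -0.005] m 0.246
```

```bash
python3 -m creep '[{"xyz":[-0.11,-0.12,0],"delta_rot":[0,0,-0.005]},{"xyz":[-0.22,-0.24,0],"delta_rot":[0,0,-0.005]},{"xyz":[-0.33,-0.36,0],"delta_rot":[0,0,-0.005]},{"xyz":[-0.44,-0.475,0.1],"delta_rot":[0,0,-0.005]},{"xyz":[-0.44,-0.475,0.23],"delta_rot":[0,0,-0.005]},{"xyz":[-0.44,-0.475,0.36],"delta_rot":[0,0,-0.005]},{"xyz":[-0.44,-0.475,0.46],"delta_rot":[0,0,-0.005]},{"xyz":[-0.44,-0.475,0.506],"delta_rot":[0,0,-0.005]},{"xyz":[-0.44,-0.475,0.506],"delta_rot":[0,0,-0.005]},{"xyz":[-0.44,-0.475,0.506],"delta_rot":[0,0,-0.005]}]' 70
python3 - <<'E'
from h import *
from cell import robot
s=robot.observe(); show(s); tgt(s,-0.25,0.025,0.006)
im,d=robot.get_image("scene"); cv2.imwrite("pics/scene1.png",im[:,:,::-1])
im,d=robot.get_image("wrist"); cv2.imwrite("pics/wrist1.png",im[:,:,::-1])
E
```

```text
t: 1.77
position: [0.4875, 0.0784, 0.0493]
tool_rot: [0.11, 0.994, -0.003, -0.001]
wrist_force: [-0.3, 0.7, 0.2]
opening: 0.0698
t 1.77 slab [-0.2506  0.0239] z 0.0493 xax [-0.976  0.218  0.001] zax [-0.002 -0.006 -1.   ] F slab -0.4 0.58 0.24 op 0.07
xyz [-0.002  0.005  0.144] rot [-0.003 -0.    -0.   ] m 0.043
```

View pics/scene1.png

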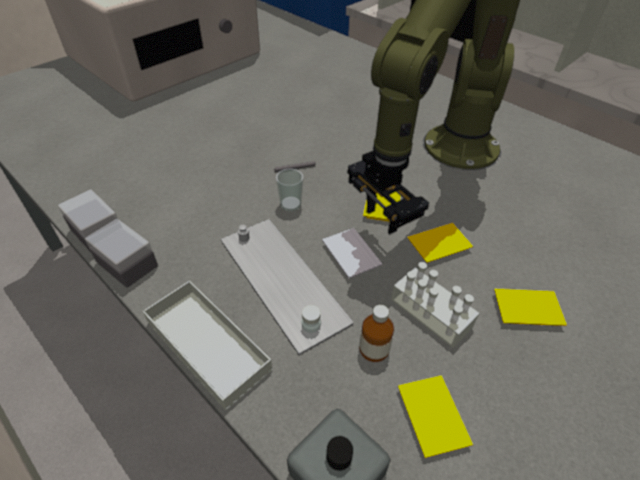

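View pics/wrist1.png

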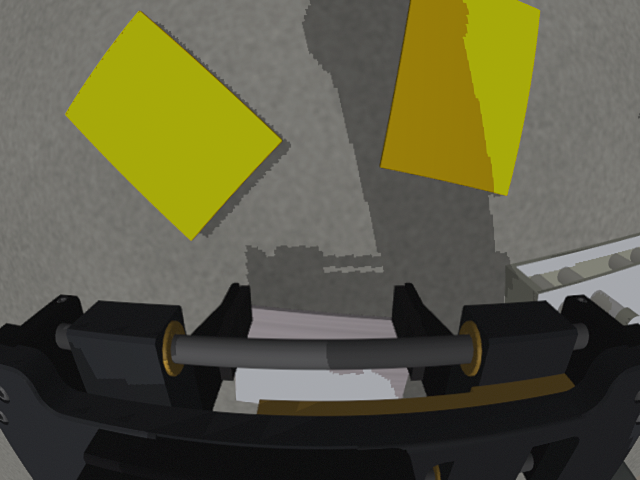

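The scene shows the gripper above the bench behind the block (fingers near (385,205)). The wrist view shows both fingertips at (235,330) and (405,330), just short of the near flange edge and clear of the yellow plates. I'll lower to 6 mm.

```bash
python3 -m creep '[{"xyz":[-0.01,0.005,0.06],"delta_rot":[0,0,0]},{"xyz":[-0.015,0.005,0.1],"delta_rot":[0,0,0]},{"xyz":[-0.015,0.005,0.13],"delta_rot":[0,0,0]},{"xyz":[-0.015,0.005,0.143],"delta_rot":[0,0,0]},{"xyz":[-0.015,0.005,0.143],"delta_rot":[0,0,0]},{"xyz":[-0.015,0.005,0.143],"delta_rot":[0,0,0]}]' 70
python3 - <<'E'
from h import *
from cell import robot
s=robot.observe(); show(s)
E
```

```text
t: 2.37
position: [0.4948, 0.0797, 0.0092]
tool_rot: [0.109, 0.994, -0.002, 0.002]
wrist_force: [0.3, 0.7, -0.1]
opening: 0.0701
t 2.37 slab [-0.2438  0.0267] z 0.0092 xax [-0.976  0.217 -0.004] zax [ 0.003 -0.003 -1.   ] F slab 0.1 0.73 -0.14 op 0.07
```

```bash
python3 -m creep '[{"xyz":[-0.03,0,0.01],"delta_rot":[0,0,0]},{"xyz":[-0.06,0,0.01],"delta_rot":[0,0,0]},{"xyz":[-0.08,0,0.01],"delta_rot":[0,0,0]},{"xyz":[-0.1,0,0.01],"delta_rot":[0,0,0]},{"xyz":[-0.12,0,0.01],"delta_rot":[0,0,0]},{"xyz":[-0.14,0,0.01],"delta_rot":[0,0,0]},{"xyz":[-0.16,0,0.01],"delta_rot":[0,0,0]},{"xyz":[-0.18,0,0.01],"delta_rot":[0,0,0]},{"xyz":[-0.2,0,0.01],"delta_rot":[0,0,0]},{"xyz":[-0.215,0,0.01],"delta_rot":[0,0,0]},{"xyz":[-0.23,0,0.01],"delta_rot":[0,0,0]},{"xyz":[-0.24,0,0.01],"delta_rot":[0,0,0]}]' 70
python3 - <<'E'
from h import *
from cell import robot
s=robot.observe(); show(s)
for n in ("scene","top","wrist"):
    im,d=robot.get_image(n); cv2.imwrite(f"pics/{n}2.png",im[:,:,::-1])
s=robot.observe(); show(s)
E
```

```text
t: 3.37
position: [0.5657, 0.0638, 0.0065]
tool_rot: [0.109, 0.994, -0.002, 0.002]
wrist_force: [-0.8, -0.1, -0.9]
opening: 0.0698
t 3.37 slab [-0.1712  0.0266] z 0.0065 xax [-0.976  0.217 -0.004] zax [ 0.003 -0.003 -1.   ] F slab -0.81 -0.25 -0.88 op 0.07
t 3.52 slab [-0.1717  0.0266] z 0.0064 xax [-0.976  0.217 -0.004] zax [ 0.003 -0.004 -1.   ] F slab 0.41 0.89 0.22 op 0.07
```

View pics/scene2.png

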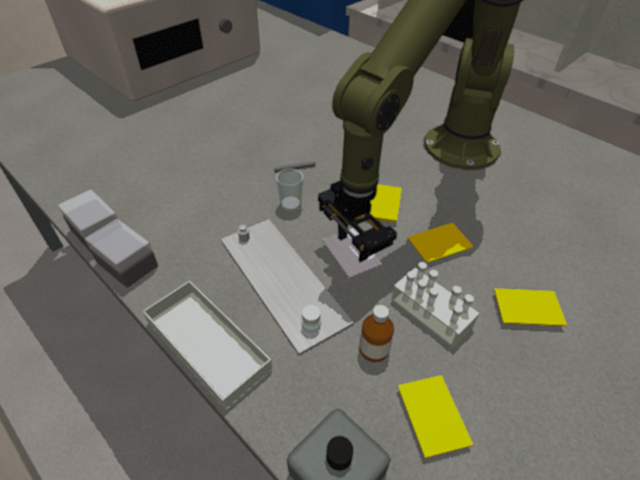

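View pics/top2.png

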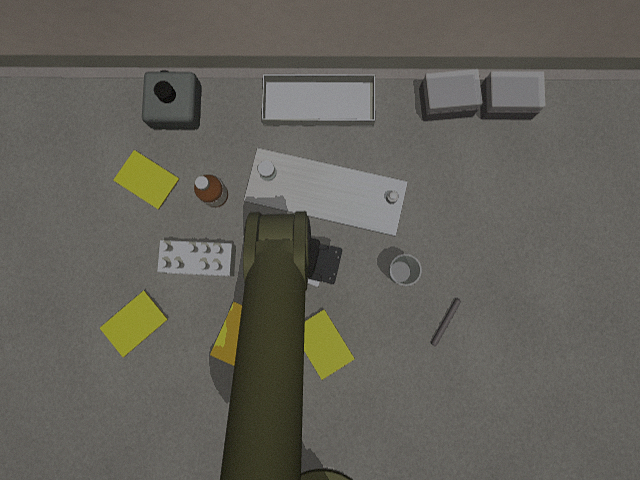

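View pics/wrist2.png

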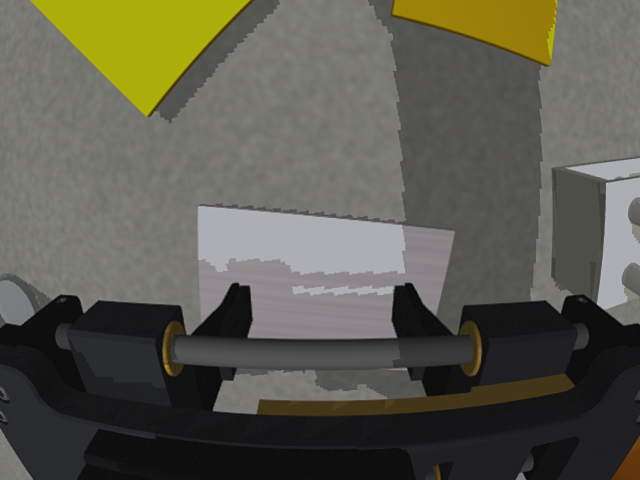

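The block has not moved: it is still at scene (351,252), and in the wrist view its near edge runs (198,205)-(455,230), behind the fingers. The tips slid over the block without force, so when the gripper is open they sit well above the TCP (linkage fingers retract as they open). I'll lift, back off, narrow the opening and find the bench by touch.

```bash
python3 -m creep '[{"xyz":[0,0,-0.06],"delta_rot":[0,0,0]},{"xyz":[0.0,0,-0.1],"delta_rot":[0,0,0]},{"xyz":[0.1,0,-0.1],"delta_rot":[0,0,0]},{"xyz":[0.2,0,-0.1],"delta_rot":[0,0,0]},{"xyz":[0.245,0,-0.1],"delta_rot":[0,0,0]},{"xyz":[0.245,0,-0.1],"delta_rot":[0,0,0]},{"xyz":[0.245,0,-0.1],"delta_rot":[0,0,0]},{"xyz":[0.245,0,-0.1],"delta_rot":[0,0,0]}]' 50
python3 - <<'E'
from h import *
from cell import robot
s=robot.observe(); show(s); tgt(s,-0.245,0.025,0.005)
im,d=robot.get_image("top"); cv2.imwrite("pics/top3.png",im[:,:,::-1])
im,d=robot.get_image("wrist"); cv2.imwrite("pics/wrist3.png",im[:,:,::-1])
E
```

```text
t: 4.18
position: [0.4947, 0.08, 0.0369]
tool_rot: [0.109, 0.994, -0.001, 0.003]
wrist_force: [-0.2, -0.4, 0.7]
opening: 0.05
t 4.18 slab [-0.2439  0.027 ] z 0.0369 xax [-0.976  0.218 -0.006] zax [ 0.005 -0.003 -1.   ] F slab -0.08 -0.38 0.69 op 0.05
xyz [ 0.004 -0.007  0.106] rot [-0.001  0.003 -0.   ] m 0.032
```

View pics/wrist3.png

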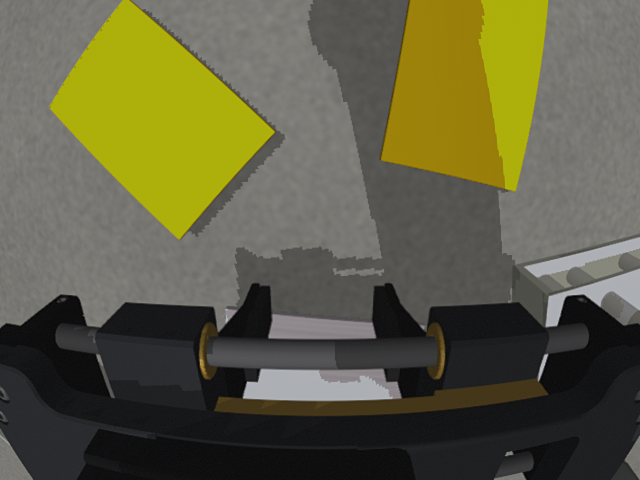

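```bash
python3 - <<'E'
from h import *
from cell import robot
s=robot.observe();show(s)
c=robot.get_calibration("wrist"); print(c)
def pf(c,p):
    q=R.from_quat(c['attitude']).inv().apply(np.array(p)-c['xyz']); v=np.array([q[0],-q[1],-q[2]])
    th=np.arctan2(np.hypot(v[0],v[1]),v[2]); k=c['fx']*th/np.hypot(v[0],v[1]); return (c['cx']+k*v[0],c['cy']+k*v[1])
T=R.from_quat(s['tool_rot'])
for o in ([0,0,0],[0,.025,0],[0,-.025,0],[0.0095,.025,0],[0.0095,-.025,0],[0.0095,-.025,-.019],[0.0095,-.025,-.05]):
    print(o,np.round(pf(c,s['position']+T.apply(o)),0))
for p in ([0.50494355,0.01478678],[0.58649284,-0.01223645],[0.6265978,0.10879023],[0.54504853,0.13581346]): print(np.round(pf(c,[*p,.019])))
E
```

```text
t 4.28 slab [-0.244   0.0267] z 0.0366 xax [-0.976  0.218 -0.005] zax [ 0.004 -0.004 -1.   ] F slab 0.66 -0.17 0.82 op 0.05
{'fx': 371.64829954431775, 'fy': 371.64829954431775, 'cx': 321.6248735504803, 'cy': 240.47312830017387, 'xyz': array([0.41058214, 0.09799404, 0.2196187 ]), 'attitude': array([-0.12339629, -0.09754215,  0.61752377,  0.77066418])}
[0, 0, 0] [323. 286.]
[0, 0.025, 0] [369. 286.]
[0, -0.025, 0] [277. 286.]
[0.0095, 0.025, 0] [370. 270.]
[0.0095, -0.025, 0] [277. 270.]
[0.0095, -0.025, -0.019] [272. 285.]
[0.0095, -0.025, -0.05] [263. 316.]
[226. 308.]
[229. 407.]
[398. 420.]
[425. 325.]
```

View pics/top3.png

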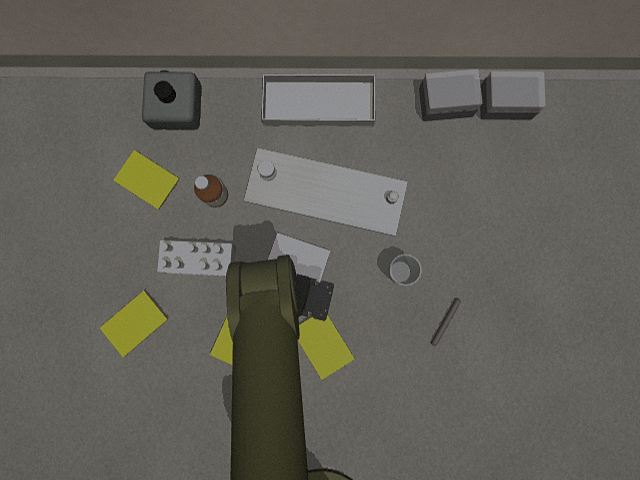

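The visible fingertips at wrist (262,285) and (380,285) project to about 19 mm behind the reported TCP at (277,270). So the real tips end around 19 mm short of it. I'll check this with a gentle bench touch.

```bash
python3 -m creep '[{"xyz":[0.004,-0.007,0.05],"delta_rot":[0,0,0]},{"xyz":[0.004,-0.007,0.09],"delta_rot":[0,0.0,0]},{"xyz":[0.004,-0.007,0.12],"delta_rot":[0,0,0]},{"xyz":[0.004,-0.007,0.14],"delta_rot":[0,0,0]},{"xyz":[0.004,-0.007,0.15],"delta_rot":[0,0.0,0]},{"xyz":[0.004,-0.007,0.15],"delta_rot":[0,0,0]},{"xyz":[0.004,-0.007,0.15],"delta_rot":[0,0,0]}]'
```

```text
t: 4.87
position: [0.4936, 0.0777, -0.0083]
tool_rot: [0.11, 0.994, -0.002, 0.003]
wrist_force: [-0.5, -0.2, -0.3]
opening: 0.0501
```

```bash
python3 -m creep '[{"xyz":[0,0,0.01],"delta_rot":[0,0,0]},{"xyz":[0,0,0.02],"delta_rot":[0,0.0,0]},{"xyz":[0,0,0.025],"delta_rot":[0,0,0]},{"xyz":[0,0,0.03],"delta_rot":[0,0,0]},{"xyz":[0,0,0.03],"delta_rot":[0,0,0]}]'; python3 -m creep '[{"xyz":[0,0,0.005],"delta_rot":[0,0,0]},{"xyz":[0,0,0.01],"delta_rot":[0,0.0,0]},{"xyz":[0,0,0.01],"delta_rot":[0,0,0]}]'
```

```text
t: 5.28
position: [0.4934, 0.0776, -0.0176]
tool_rot: [0.11, 0.994, -0.002, 0.002]
wrist_force: [0.1, 0.2, 0.2]
opening: 0.0502
t: 5.53
position: [0.4935, 0.0777, -0.0204]
tool_rot: [0.11, 0.994, -0.002, 0.002]
wrist_force: [-0.8, 0.6, 2.3]
opening: 0.0504
```

The bench contact is at reported z ≈ -0.020, so the tips end 19.5 mm behind the TCP. I'll raise to tip height ~5 mm (TCP z -0.0145) and push.

```bash
python3 -m creep '[{"xyz":[0,0,-0.01],"delta_rot":[0,0,0]},{"xyz":[-0.03,0,-0.02],"delta_rot":[0,0,0]},{"xyz":[-0.06,0,-0.02],"delta_rot":[0,0,0]},{"xyz":[-0.08,0,-0.02],"delta_rot":[0,0,0]},{"xyz":[-0.1,0,-0.02],"delta_rot":[0,0,0]},{"xyz":[-0.12,0,-0.02],"delta_rot":[0,0,0]},{"xyz":[-0.14,0,-0.02],"delta_rot":[0,0,0]},{"xyz":[-0.16,0,-0.02],"delta_rot":[0,0,0]},{"xyz":[-0.18,0,-0.02],"delta_rot":[0,0,0]},{"xyz":[-0.2,0,-0.02],"delta_rot":[0,0,0]},{"xyz":[-0.22,0,-0.02],"delta_rot":[0,0,0]},{"xyz":[-0.22,0,-0.02],"delta_rot":[0,0,0]}]'
python3 - <<'E'
from h import *
from cell import robot
s=robot.observe(); show(s)
im,d=robot.get_image("wrist"); cv2.imwrite("pics/wrist4.png",im[:,:,::-1])
im,d=robot.get_image("scene"); cv2.imwrite("pics/scene4.png",cv2.resize(im[150:350,220:460,::-1],None,fx=3,fy=3))
s=robot.observe(); show(s)
E
```

```text
t: 6.53
position: [0.5597, 0.0627, -0.0138]
tool_rot: [0.11, 0.994, -0.002, 0.003]
wrist_force: [0.2, 0.5, 0.6]
opening: 0.0502
t 6.53 slab [-0.1768  0.0242] z -0.0138 xax [-0.976  0.219 -0.007] zax [ 0.006 -0.004 -1.   ] F slab 0.05 0.55 0.61 op 0.05
t 6.63 slab [-0.1779  0.0243] z -0.0139 xax [-0.976  0.219 -0.006] zax [ 0.005 -0.004 -1.   ] F slab 0.15 0.38 0.44 op 0.05
```

View pics/scene4.png

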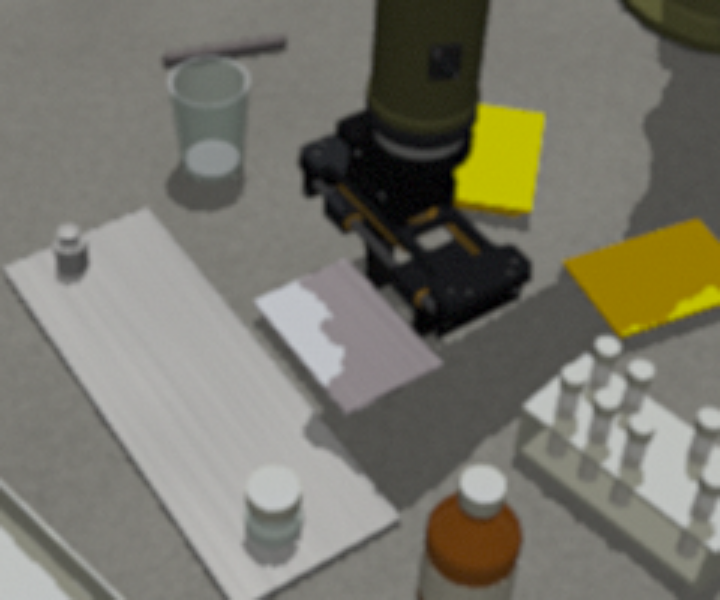

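View pics/wrist4.png

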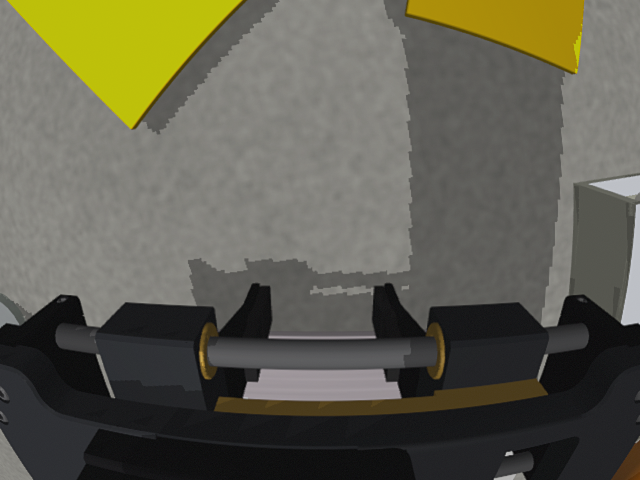

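The block (crop (345,335)) slides ahead of both fingers and is now parallel to the slab with a gap of about 20-25 mm. Pushing on to contact.

```bash
python3 -m creep '[{"xyz":[-0.02,0,0],"delta_rot":[0,0,0]},{"xyz":[-0.04,0,0],"delta_rot":[0,0,0]},{"xyz":[-0.06,0,0],"delta_rot":[0,0,0]},{"xyz":[-0.07,0,0],"delta_rot":[0,0,0]},{"xyz":[-0.08,0,0],"delta_rot":[0,0,0]},{"xyz":[-0.09,0,0],"delta_rot":[0,0,0]},{"xyz":[-0.09,0,0],"delta_rot":[0,0,0]}]'
python3 - <<'E'
from h import *
from cell import robot
s=robot.observe(); show(s)
E
```

```text
t: 7.22
position: [0.5825, 0.0576, -0.014]
tool_rot: [0.11, 0.994, -0.002, -0.0]
wrist_force: [-8.9, 1.9, 5.3]
opening: 0.0501
t 7.22 slab [-0.1534  0.0241] z -0.014 xax [-0.976  0.218  0.   ] zax [-0.001 -0.003 -1.   ] F slab -9.14 -0.08 5.32 op 0.05
```

The wall contact is confirmed: 9 N push-back at TCP sx -0.153. Next I'll work out the tipping arc with the fingertips gradually tilted forward.

```bash
cat >> h.py <<'E'
def path(st,ths,phis,press=3.0,L=8.5,off=-1.9,sy=None):
    T=R.from_quat(st['tool_rot'])
    if sy is None: sy=toslab(st['position'])[1]
    a=A; ax=np.array([*SX,0]); ay=np.array([*SY,0])
    for th,ph in zip(ths,phis):
        t=np.radians(th); f=np.radians(ph)
        u=np.array([np.cos(t),-np.sin(t)]); w=np.array([np.sin(t),np.cos(t)])
        S=np.array([-65.,9.])
        if th<57.3:
            s=min(9/np.cos(t),14-9*np.tan(t)); C=S-77*u+(14-s)*w
        elif th<90: C=np.array([-48.5,9])-86*u
        else: C=np.array([-48.5,9])-86*u-5*0*w + np.array([0,0])
        zt=np.array([np.sin(f),-np.cos(f)]); bk=np.array([-np.cos(f),-np.sin(f)])
        P=C+bk*9.5+zt*(L+19.5)+[off+press,0]
        P=P/1000
        G=R.from_matrix(np.column_stack([-ax,ay,[0,0,-1]]))*R.from_euler('y',-ph,degrees=True)
        p=np.append(toworld(P[0],sy),P[1])
        d=T.inv().apply(p-st['position'])/0.3; r=np.degrees((T.inv()*G).as_rotvec())/120
        print(th,ph,"P",P.round(4),"xyz",d.round(3),"rot",r.round(3))
E
python3 - <<'E'
from h import *
from cell import robot
s=robot.observe(); show(s)
ths=[0,2,4,6,8,10,12.5,15,17.5,20,25,30]
path(s,ths,[min(20,.7*t) for t in ths])
E
```

```text
t 7.22 slab [-0.1534  0.0241] z -0.014 xax [-0.976  0.218  0.   ] zax [-0.001 -0.003 -1.   ] F slab -9.14 -0.08 5.32 op 0.05
0 0.0 P [-0.1504 -0.014 ] xyz [-0.01  0.   -0.  ] rot [-0.002 -0.    -0.001]
2 1.4 P [-0.1495 -0.0115] xyz [-0.013 -0.    -0.008] rot [-0.002 -0.012 -0.001]
4 2.8 P [-0.1485 -0.0091] xyz [-0.016 -0.    -0.016] rot [-0.002 -0.023 -0.001]
6 4.199999999999999 P [-0.1474 -0.0066] xyz [-0.02  -0.    -0.025] rot [-0.002 -0.035 -0.001]
8 5.6 P [-0.1462 -0.0042] xyz [-0.024 -0.    -0.033] rot [-0.002 -0.047 -0.001]
10 7.0 P [-0.1449 -0.0018] xyz [-0.028 -0.    -0.041] rot [-0.002 -0.058 -0.   ]
12.5 8.75 P [-0.1432  0.0012] xyz [-0.034 -0.    -0.051] rot [-0.002 -0.073 -0.   ]
15 10.5 P [-0.1413  0.0042] xyz [-0.04  -0.    -0.061] rot [-0.002 -0.088 -0.   ]
17.5 12.25 P [-0.1393  0.0071] xyz [-0.047 -0.    -0.071] rot [-0.002 -0.102 -0.   ]
20 14.0 P [-0.1372  0.01  ] xyz [-0.054 -0.    -0.08 ] rot [-0.002 -0.117 -0.   ]
25 17.5 P [-0.1326  0.0158] xyz [-0.069 -0.    -0.099] rot [-0.002 -0.146 -0.   ]
30 20 P [-0.1273  0.0224] xyz [-0.087 -0.    -0.122] rot [-0.002 -0.167 -0.   ]
```

```bash
python3 -m creep '[{"xyz":[-0.012,0,0],"delta_rot":[0,0,0]},{"xyz":[-0.014,0,-0.008],"delta_rot":[0,-0.012,0]},{"xyz":[-0.017,0,-0.016],"delta_rot":[0,-0.023,0]},{"xyz":[-0.02,0,-0.025],"delta_rot":[0,-0.035,0]},{"xyz":[-0.024,0,-0.033],"delta_rot":[0,-0.047,0]},{"xyz":[-0.028,0,-0.041],"delta_rot":[0,-0.058,0]},{"xyz":[-0.034,0,-0.051],"delta_rot":[0,-0.073,0]},{"xyz":[-0.04,0,-0.061],"delta_rot":[0,-0.088,0]},{"xyz":[-0.047,0,-0.071],"delta_rot":[0,-0.102,0]},{"xyz":[-0.054,0,-0.08],"delta_rot":[0,-0.117,0]}]'
python3 - <<'E'
from h import *
from cell import robot
s=robot.observe(); show(s)
im,d=robot.get_image("scene"); cv2.imwrite("pics/scene5.png",cv2.resize(im[150:350,220:460,::-1],None,fx=3,fy=3))
E
```

```text
t: 8.05
position: [0.5963, 0.0544, 0.0091]
tool_rot: [0.109, 0.987, -0.015, 0.12]
wrist_force: [-5.6, 0.8, 1.6]
opening: 0.0497
t 8.05 slab [-0.1393  0.024 ] z 0.0091 xax [-0.948  0.211 -0.24 ] zax [ 0.233 -0.056 -0.971] F slab -5.67 -0.49 1.58 op 0.05
```

View pics/scene5.png

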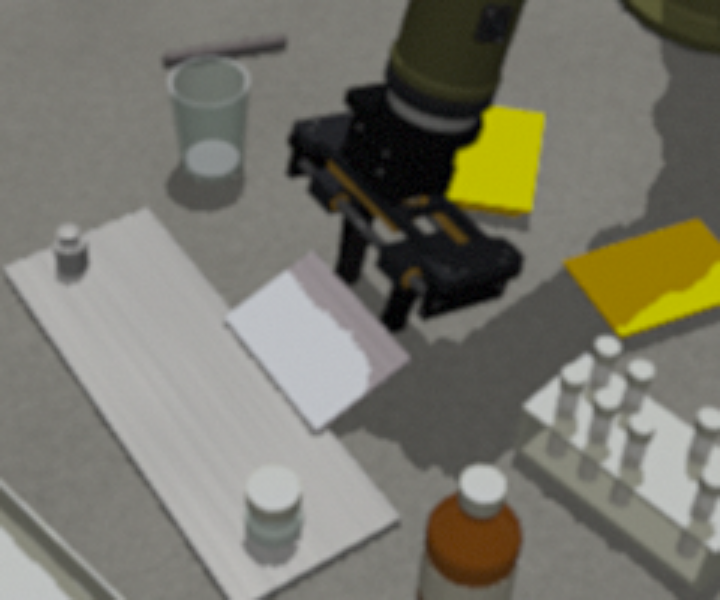

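The block's far flange overlaps the slab edge (crop (230,320)-(320,430)) and its near side looks raised. I'll fit a plane to the flange depth to get the tilt angle.

```bash
cat >> h.py <<'E'
def cloud(robot,n="scene"):
    c=robot.get_calibration(n); im,d=robot.get_image(n)
    v,u=np.mgrid[0:480,0:640]; q=np.stack([(u-c['cx'])/c['fx']*d,-(v-c['cy'])/c['fy']*d,-d],-1)
    W=R.from_quat(c['attitude']).apply(q.reshape(-1,3))+c['xyz']
    q2=W[:,:2]-SC
    return im,np.column_stack([q2@SX,q2@SY,W[:,2]]).reshape(480,640,3),d
def tiltblk(robot):
    im,P,d=cloud(robot); g=im.astype(int)
    m=(d>0)&(P[...,0]>-.16)&(P[...,0]<0.06)&(P[...,1]>-.06)&(P[...,1]<.10)&(P[...,2]>.013)&(P[...,2]<.12)&(g.min(2)>60)&(g.max(2)-g.min(2)<25)
    X=P[m]; 
    print("n",len(X))
    if len(X)<50: return im
    best=None; rng=np.random.default_rng(0)
    for _ in range(200):
        a,b,c=X[rng.choice(len(X),3,False)]; n=np.cross(b-a,c-a); l=np.linalg.norm(n)
        if l<1e-5: continue
        n/=l; k=np.abs((X-a)@n)<.003
        if best is None or k.sum()>best.sum(): best=k
    Y=X[best]; c=Y.mean(0); n=np.linalg.svd(Y-c)[2][2]
    print("inl",best.sum(),"normal",n.round(3),"theta",np.degrees(np.arctan2(n[0],n[2])).round(1),"x",np.percentile(Y[:,0],[1,99]).round(3),"y",np.percentile(Y[:,1],[1,99]).round(3),"z",np.percentile(Y[:,2],[1,99]).round(3))
    return im
E
python3 - <<'E'
from h import *
from cell import robot
tiltblk(robot); s=robot.observe(); show(s)
ths=[15,17.5,20,22.5,25,28,31,34,37,40,43,46]
path(s,ths,[min(20,.7*t) for t in ths])
E
```

```text
n 1991
inl 1803 normal [-0.341 -0.    -0.94 ] theta -160.1 x [-0.134 -0.054] y [-0.033  0.093] z [0.015 0.046]
t 8.15 slab [-0.1392  0.0242] z 0.0093 xax [-0.948  0.21  -0.24 ] zax [ 0.234 -0.056 -0.971] F slab -4.3 -0.89 0.83 op 0.05
15 10.5 P [-0.1413  0.0042] xyz [0.011 0.    0.015] rot [-0.002  0.028  0.   ]
17.5 12.25 P [-0.1393  0.0071] xyz [0.002 0.    0.007] rot [-0.002  0.014  0.   ]
20 14.0 P [-0.1372  0.01  ] xyz [-0.007 -0.    -0.001] rot [-0.002 -0.001  0.   ]
22.5 15.749999999999998 P [-0.135   0.0129] xyz [-0.017 -0.    -0.008] rot [-0.002 -0.015  0.   ]
25 17.5 P [-0.1326  0.0158] xyz [-0.027 -0.    -0.016] rot [-0.002 -0.03   0.   ]
28 19.599999999999998 P [-0.1292  0.0198] xyz [-0.041 -0.    -0.026] rot [-0.002 -0.048  0.   ]
31 20 P [-0.1265  0.0237] xyz [-0.053 -0.    -0.036] rot [-0.002 -0.051  0.   ]
34 20 P [-0.1237  0.0275] xyz [-0.065 -0.    -0.046] rot [-0.002 -0.051  0.   ]
37 20 P [-0.1207  0.0312] xyz [-0.078 -0.    -0.056] rot [-0.002 -0.051  0.   ]
40 20 P [-0.1174  0.0347] xyz [-0.091 -0.    -0.065] rot [-0.002 -0.051  0.   ]
43 20 P [-0.1138  0.0381] xyz [-0.105 -0.    -0.073] rot [-0.002 -0.051  0.   ]
46 20 P [-0.11    0.0413] xyz [-0.12 -0.   -0.08] rot [-0.002 -0.051  0.   ]
```

The block is tipped 19.9°, as planned. Continuing the arc to about 46°.

```bash
python3 -m creep '[{"xyz":[-0.01,0,-0.002],"delta_rot":[0,-0.003,0]},{"xyz":[-0.018,0,-0.008],"delta_rot":[0,-0.015,0]},{"xyz":[-0.028,0,-0.016],"delta_rot":[0,-0.03,0]},{"xyz":[-0.041,0,-0.026],"delta_rot":[0,-0.045,0]},{"xyz":[-0.053,0,-0.036],"delta_rot":[0,-0.051,0]},{"xyz":[-0.065,0,-0.046],"delta_rot":[0,-0.051,0]},{"xyz":[-0.078,0,-0.056],"delta_rot":[0,-0.051,0]},{"xyz":[-0.091,0,-0.065],"delta_rot":[0,-0.051,0]},{"xyz":[-0.105,0,-0.073],"delta_rot":[0,-0.051,0]},{"xyz":[-0.12,0,-0.08],"delta_rot":[0,-0.051,0]}]'
python3 - <<'E'
from h import *
from cell import robot
s=robot.observe(); show(s)
im=tiltblk(robot)
cv2.imwrite("pics/scene6.png",cv2.resize(im[150:350,220:460,::-1],None,fx=3,fy=3))
s=robot.observe(); show(s)
ths=[40,43,46,49,52,55,58,62,66,70,75,80,85,90,95,100,105]
path(s,ths,[np.interp(t,[50,70,90],[20,15,5]) for t in ths],press=2)
E
```

```text
t: 8.98
position: [0.626, 0.0481, 0.0421]
tool_rot: [0.108, 0.979, -0.021, 0.173]
wrist_force: [-1.9, 1.0, 0.6]
opening: 0.0498
t 8.98 slab [-0.1089  0.0244] z 0.0421 xax [-0.917  0.203 -0.343] zax [ 0.334 -0.078 -0.939] F slab -2.11 0.55 0.56 op 0.05
n 1925
inl 1736 normal [0.763 0.001 0.647] theta 49.7 x [-0.107 -0.051] y [-0.033  0.094] z [0.014 0.079]
t 9.03 slab [-0.1077  0.0245] z 0.043 xax [-0.916  0.204 -0.345] zax [ 0.336 -0.078 -0.939] F slab -0.78 0.68 0.58 op 0.05
40 20.0 P [-0.1184  0.0347] xyz [0.043 0.    0.014] rot [-0.001  0.001  0.   ]
43 20.0 P [-0.1148  0.0381] xyz [0.028 0.    0.007] rot [-0.001  0.001  0.   ]
46 20.0 P [-0.111   0.0413] xyz [0.012 0.    0.001] rot [-0.001  0.001  0.   ]
49 20.0 P [-0.107   0.0443] xyz [-0.004 -0.    -0.003] rot [-0.001  0.001  0.   ]
52 19.5 P [-0.1028  0.0472] xyz [-0.02  -0.    -0.008] rot [-0.001  0.006  0.   ]
55 18.75 P [-0.0985  0.0499] xyz [-0.036 -0.    -0.011] rot [-0.001  0.012  0.   ]
58 18.0 P [-0.0944  0.0524] xyz [-0.052 -0.    -0.014] rot [-0.001  0.018  0.   ]
62 17.0 P [-0.0897  0.0554] xyz [-0.071 -0.    -0.018] rot [-0.001  0.026  0.   ]
66 16.0 P [-0.0848  0.058 ] xyz [-0.089 -0.    -0.021] rot [-0.001  0.035  0.   ]
70 15.0 P [-0.0797  0.0603] xyz [-0.107 -0.    -0.022] rot [-0.001  0.043  0.   ]
75 12.5 P [-0.0739  0.0627] xyz [-0.128 -0.    -0.023] rot [-0.001  0.064 -0.   ]
80 10.0 P [-0.0678  0.0645] xyz [-0.149 -0.    -0.021] rot [-0.001  0.085 -0.   ]
85 7.5 P [-0.0617  0.0657] xyz [-0.17  -0.    -0.018] rot [-0.001  0.106 -0.   ]
90 5.0 P [-0.0554  0.0663] xyz [-0.19  -0.    -0.013] rot [-0.001  0.126 -0.   ]
95 5.0 P [-0.0479  0.066 ] xyz [-0.213 -0.    -0.003] rot [-0.001  0.126 -0.   ]
100 5.0 P [-0.0405  0.065 ] xyz [-0.235 -0.     0.008] rot [-0.001  0.126 -0.   ]
105 5.0 P [-0.0332  0.0633] xyz [-0.257  0.     0.022] rot [-0.001  0.126 -0.   ]
```

View pics/scene6.png

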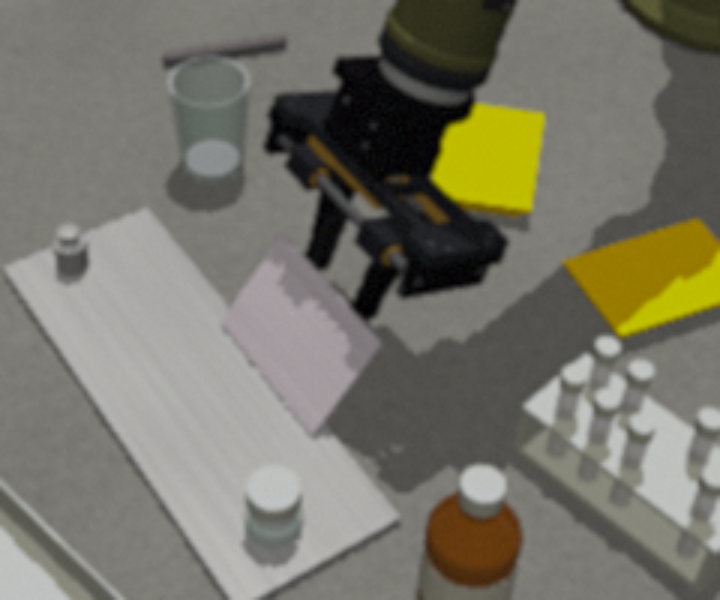

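The block stands at 49.7°, pressed lightly by both fingers (crop (310,240) and (370,300)). Continuing to about upright.

```bash
python3 -m creep '[{"xyz":[-0.012,0,-0.006],"delta_rot":[0,0.003,0]},{"xyz":[-0.028,0,-0.01],"delta_rot":[0,0.009,0]},{"xyz":[-0.044,0,-0.013],"delta_rot":[0,0.015,0]},{"xyz":[-0.06,0,-0.016],"delta_rot":[0,0.022,0]},{"xyz":[-0.075,0,-0.018],"delta_rot":[0,0.028,0]},{"xyz":[-0.09,0,-0.021],"delta_rot":[0,0.035,0]},{"xyz":[-0.107,0,-0.022],"delta_rot":[0,0.043,0]},{"xyz":[-0.12,0,-0.023],"delta_rot":[0,0.055,0]},{"xyz":[-0.135,0,-0.023],"delta_rot":[0,0.07,0]},{"xyz":[-0.15,0,-0.021],"delta_rot":[0,0.085,0]},{"xyz":[-0.16,0,-0.02],"delta_rot":[0,0.095,0]}]'
python3 - <<'E'
from h import *
from cell import robot
s=robot.observe(); show(s)
im=tiltblk(robot)
cv2.imwrite("pics/scene7.png",cv2.resize(im[150:350,220:460,::-1],None,fx=3,fy=3))
s=robot.observe(); show(s)
ths=[80,85,90,95,100,105,110,115,120]
path(s,ths,[np.interp(t,[50,70,90],[20,15,5]) for t in ths],press=2)
E
```

```text
t: 9.95
position: [0.6711, 0.0384, 0.066]
tool_rot: [0.109, 0.991, -0.009, 0.076]
wrist_force: [-0.9, -0.3, 1.0]
opening: 0.05
t 9.95 slab [-0.0627  0.0247] z 0.066 xax [-0.965  0.215 -0.153] zax [ 0.149 -0.035 -0.988] F slab -0.76 -0.48 0.98 op 0.05
n 1220
inl 955 normal [0.999 0.002 0.033] theta 88.1 x [-0.055 -0.048] y [-0.032  0.094] z [0.014 0.098]
t 10.0 slab [-0.0614  0.0244] z 0.0662 xax [-0.964  0.216 -0.154] zax [ 0.15  -0.036 -0.988] F slab 1.06 -0.51 1.23 op 0.05
80 10.0 P [-0.0678  0.0645] xyz [ 0.022 -0.     0.003] rot [-0.001 -0.01  -0.   ]
85 7.5 P [-0.0617  0.0657] xyz [0.001 0.    0.002] rot [-0.001  0.011 -0.001]
90 5.0 P [-0.0554  0.0663] xyz [-0.02   0.     0.003] rot [-0.001  0.032 -0.001]
95 5.0 P [-0.0479  0.066 ] xyz [-0.044  0.     0.008] rot [-0.001  0.032 -0.001]
100 5.0 P [-0.0405  0.065 ] xyz [-0.068  0.     0.015] rot [-0.001  0.032 -0.001]
105 5.0 P [-0.0332  0.0633] xyz [-0.092  0.     0.024] rot [-0.001  0.032 -0.001]
110 5.0 P [-0.026   0.0611] xyz [-0.114  0.     0.035] rot [-0.001  0.032 -0.001]
115 5.0 P [-0.0191  0.0582] xyz [-0.135  0.     0.048] rot [-0.001  0.032 -0.001]
120 5.0 P [-0.0124  0.0548] xyz [-0.156  0.     0.063] rot [-0.001  0.032 -0.001]
```

View pics/scene7.png

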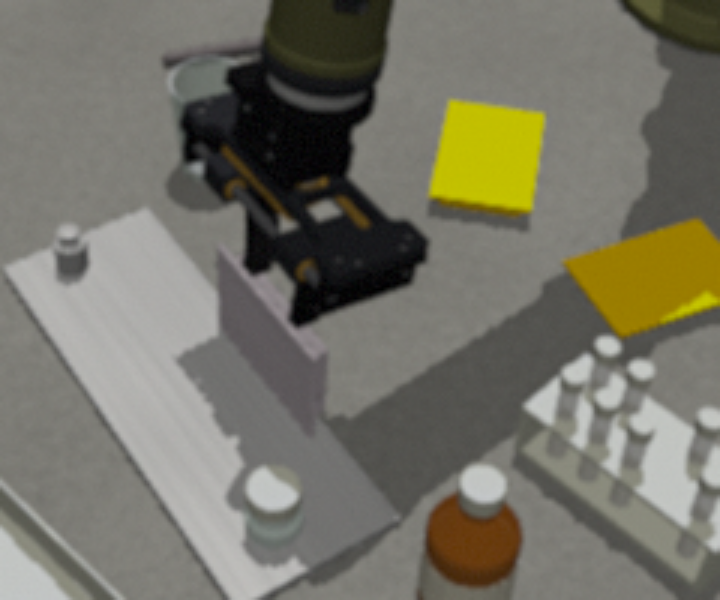

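The block stands on end at 88° on the slab, flange towards the slab (crop (270,335)), about 25 mm clear of the jar. Pushing the top gently over.

```bash
python3 -m creep '[{"xyz":[-0.015,0,0],"delta_rot":[0,0,0]},{"xyz":[-0.03,0,0],"delta_rot":[0,0,0]},{"xyz":[-0.045,0,0.001],"delta_rot":[0,0,0]},{"xyz":[-0.06,0,0.003],"delta_rot":[0,0,0]},{"xyz":[-0.075,0,0.005],"delta_rot":[0,0,0]},{"xyz":[-0.09,0,0.007],"delta_rot":[0,0,0]},{"xyz":[-0.1,0,0.008],"delta_rot":[0,0,0]},{"xyz":[-0.1,0,0.008],"delta_rot":[0,0,0]}]'
python3 - <<'E'
from h import *
from cell import robot
s=robot.observe(); show(s)
im=tiltblk(robot)
cv2.imwrite("pics/scene8.png",cv2.resize(im[150:350,220:460,::-1],None,fx=3,fy=3))
s=robot.observe(); show(s)
E
```

```text
t: 10.67
position: [0.7019, 0.0311, 0.0682]
tool_rot: [0.11, 0.991, -0.01, 0.077]
wrist_force: [0.2, -0.1, -0.4]
opening: 0.0502
t 10.67 slab [-0.0311  0.0242] z 0.0682 xax [-0.964  0.216 -0.154] zax [ 0.15  -0.036 -0.988] F slab 0.25 -0.03 -0.37 op 0.05
n 1733
inl 1051 normal [-0.118  0.004  0.993] theta -6.8 x [-0.04   0.027] y [-0.024  0.085] z [0.028 0.039]
t 10.72 slab [-0.0315  0.0243] z 0.0681 xax [-0.964  0.216 -0.153] zax [ 0.149 -0.036 -0.988] F slab 1.1 -0.07 -0.44 op 0.05
```

View pics/scene8.png

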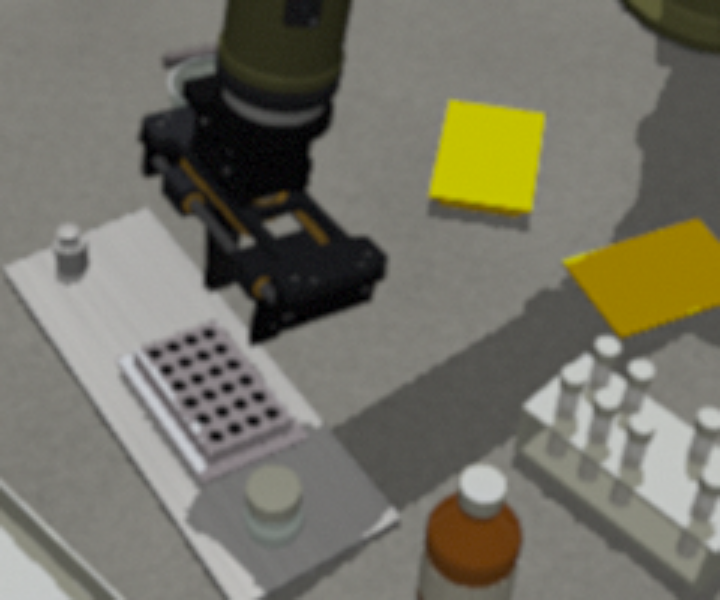

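The block has gone over, wells up on the slab at crop (210,390), and was 7° from flat when the picture was taken. I'll back the arm off upwards and check again.

```bash
python3 -m creep '[{"xyz":[0.03,0,-0.08],"delta_rot":[0,0,0]},{"xyz":[0.07,0,-0.18],"delta_rot":[0,0,0]},{"xyz":[0.12,0,-0.28],"delta_rot":[0,0,0]},{"xyz":[0.2,0,-0.38],"delta_rot":[0,0,0]},{"xyz":[0.3,0,-0.45],"delta_rot":[0,0,0]},{"xyz":[0.4,0,-0.5],"delta_rot":[0,0,0]},{"xyz":[0.45,0,-0.5],"delta_rot":[0,0,0]},{"xyz":[0.45,0,-0.5],"delta_rot":[0,0,0]},{"xyz":[0.45,0,-0.5],"delta_rot":[0,0,0]},{"xyz":[0.45,0,-0.5],"delta_rot":[0,0,0]}]'
python3 - <<'E'
from h import *
from cell import robot
s=robot.observe(); show(s)
im=tiltblk(robot)
cv2.imwrite("pics/scene9.png",im[:,:,::-1])
im,d=robot.get_image("top"); cv2.imwrite("pics/top9.png",im[:,:,::-1])
E
```

```text
t: 11.55
position: [0.5495, 0.0654, 0.1956]
tool_rot: [0.11, 0.991, -0.01, 0.077]
wrist_force: [-0.3, -0.2, -0.2]
opening: 0.0499
t 11.55 slab [-0.1873  0.0247] z 0.1956 xax [-0.964  0.216 -0.154] zax [ 0.15  -0.036 -0.988] F slab -0.23 -0.26 -0.17 op 0.05
n 1810
inl 1183 normal [-0.006  0.001 -1.   ] theta -179.7 x [-0.035  0.032] y [-0.024  0.085] z [0.026 0.032]
```

View pics/scene9.png

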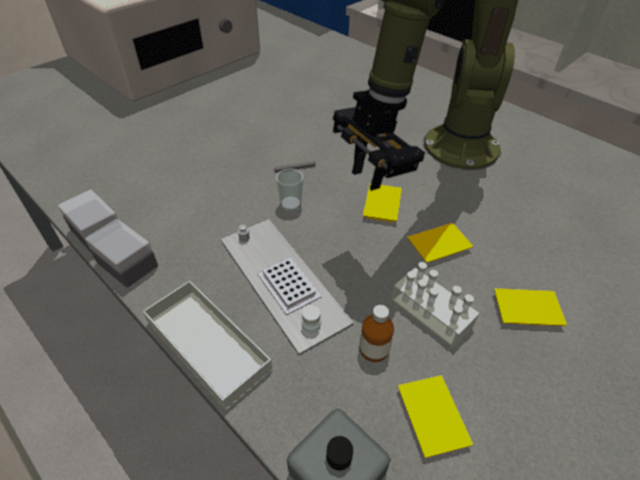

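View pics/top9.png

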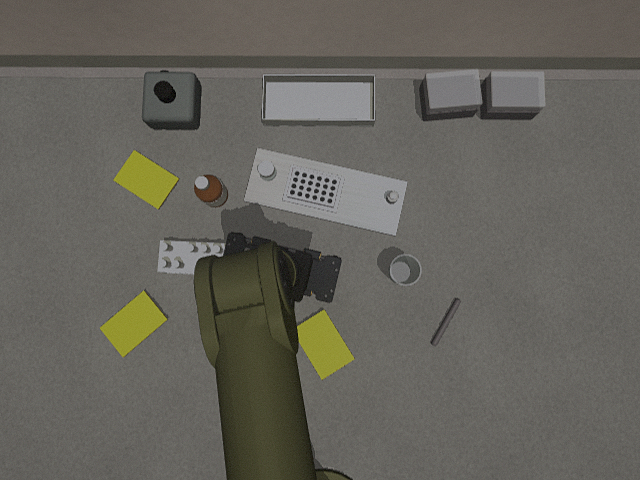

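The block lies flat on the slab, wells up, at scene (290,283) and top (314,187). Its wells face is at 28 mm and level to 0.3°, with its centre about 0 mm off in slab x. The bystanders are at the same pixels as before, and the gripper is clear in the air with no wrist force. Handing in.

```bash
python3 -c "
from cell import robot
print(robot.sign_off())"
```

```text
the job is handed in; nothing more can be done
None
```

The block now lies right way up on the slab, wells facing up, and the job is handed in at about 11.7 s of the 48 s allowed. I pushed it square against the slab's near edge (9 N push-back). Then I tipped it through 20°, 50° and 88° on end with two fingertips, and on over, without picking it up.

**Last checks:**
- **Block:** it is level to about 0.3°, with its wells face about 28 mm above the bench. Its centre is near the slab's middle, at about x 0 and y +30 mm.
- **Bystanders:** all sit at the same pixels in the scene and top pictures as at the start, judged by eye. Most of the rack was in view from the top.
- **Arm:** it is clear of everything, with wrist force at the noise level.

**One mismatch along the way:** the real fingertips end about 19 mm behind the reported TCP. Because of that, my first push passed over the block without touching it. A light touch on the bench (about 2 N) showed the offset, and I corrected for it. The slab contact also came about 2 mm nearer the robot than the pictures suggested, which is within the calibration error.

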